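# Lay polished push plates in their cradles by the edges

### The arm

A 6-joint arm with a two-finger parallel gripper is mounted at the origin on the work surface; the furniture and walls round the work are solid. World frame = base frame: x ahead of the robot, y to its left, z up, the work surface at z = 0. Lengths are in m, angles in rad, forces in N, time in s.
With the tool pointing down it reaches from about 0.35 to 0.85 m from the base axis. Payload 8.1 kg.
Tool frame: the origin (TCP) lies at the very end of the fingers, on their centre line; the grasp point (between the pads) lies 19 mm behind it; z points along the fingers, y is the line along which they close (so a half turn about z gives the same grasp; the last joint's range is limited). The gripper opens to 93 mm and grips with 3 to 60 N. Pads are 15 mm wide; open, the fingers measure 128 mm over their backs; the gripper's body (75 mm by 188 mm) begins 65 mm behind the grasp point.
Start: joints at [-1.37, 0.13, 1.488, -0, 1.523, -0.085], TCP at [0.169, -0.576, 0.219] pointing down, gripper open.
Joint ranges: [-2.96, 2.96], [-0.89, 2.26], [0.02, 2.5], [-1.34, 4.48], [0, 2.73], [-2.66, 2.66]. Speed limits (rad/s): [2.39, 2.39, 2.79, 3.14, 3.14, 3.14].

### API

Orientations are given as a rotation vector (axis times angle).
In Python, from plant import robot, imaging gives the robot as it stands.
- The arm moves only by the tool jog_arm, never from a script. Its argument "rows" is a list of rows, each a list of 2 entries, a list of its own where there are three numbers: the shift along the tool's x, y, z each as a share of 0.2 m, from -1 to 1, then the turn, a rotation vector about the tool's x, y, z each as a share of pi/2 rad, from -1 to 1. A call has 1 to 5 rows; each row is the pose to reach, as a shift and turn from the pose commanded when the call began, along the tool's axes at that moment; what a row does not reach only later rows make up. A row lasts 1/10 s, in which the tool goes at most 50 mm and 8.59 degrees, less where a joint would pass 70% of its speed; a pose out of reach is approached as far as the arm can. A call with a number of a shift or a turn outside -1 to 1 is refused whole. A call with a gripper value outside its range is refused whole. "hand" is the closure, from -1 (fully open) to 1 (shut), set as the call begins (left out, the last holds). The fingers move at their own pace and stop on an object; "squeeze" is the grip in N (left out, the last holds). Time passes only in rows, so rows that repeat a pose let the fingers close. It gives the time, the measured TCP pose, the force, the opening and the grip force at its end, in the units of the state.
- robot.read_state(): the state, without advancing time (a new reading comes with each control period).
- imaging.read_camera(name): name is "side" or "top"; returns a dict with "frame" (420x560x3 uint8, red, green, blue), "vertical_fov" (degrees; the focal length in pixels is half the picture's height over the tangent of half this angle, whatever the lens; pixels are square), "cx", "cy" (the principal point, pixels), "R" (3x3) and "t" (3): a world point X has camera coordinates R X + t. Camera axes: x right, y down, z forward; pixel columns grow to the right and rows downward; lengths in m; the calibration is good to about 2 mm. A picture is of the moment at which its call begins. There is no depth.
- robot.close_job(): hands the job in; it is judged then, once.
The state is a dict: "t": time; "q": joint angles; "dq": joint speeds; "joint_torque": joint torques, N m; "tool_pos": TCP position; "orientation": TCP orientation; "force": force on the tool from outside, world axes, zero at the start; "wrist_torque": the same for the moment, N m; "opening": finger opening in m; "gripper_force": force on a finger pad.
Only numpy, scipy, OpenCV 4.12 (cv2) and the standard library are available. Lean on these libraries where they do the work, as an engineer would, in place of code of your own. Each camera call takes 0.05 s, during which the arm holds its last target. There are 200 camera calls.

### The job

Two polished door push plates, one short and one long, lean on slanted wooden stands. Move each into the low wooden cradle of its own length: flat, front face up, centred on the two cork supports between the end stops, and let go. Hold the plates by their edges only so that the gripper never touches either face, set them down gently, and leave the tape measure, screw box and block plane where they are.

Things in the scene. Friction and masses are not known exactly. Their poses are not given: they have to be found in the camera images.
- short_plate: Shorter aluminium push plate, 56 x 120 x 7 mm, 130 g, four dark screw holes in its front. Origin at its centre; x across its width, y along its length, z out of its front face. The rim is stepped: edges only 4 mm thick (z -2 to +2 mm), outside the 50 x 114 mm faces at z = +/-3.5 mm. Starts on its stand, front sloping 35 deg from level towards the robot, length level.
- long_plate: Longer aluminium push plate, 56 x 170 x 7 mm, 180 g, four dark screw holes in its front. Origin at its centre; x across its width, y along its length, z out of its front face. The rim is stepped: edges only 4 mm thick (z -2 to +2 mm), outside the 50 x 164 mm faces at z = +/-3.5 mm. Starts on its stand, front sloping 35 deg from level towards the robot, length level.
- short_plate_faces: The two polished faces of the short plate (front and back together), fixed to it, same origin and axes as the plate. Must not be touched by the gripper.
- long_plate_faces: The two polished faces of the long plate (front and back together), fixed to it, same origin and axes as the plate. Must not be touched by the gripper.
- short_cradle: Fixed wooden cradle for the 120 mm plate, 80 x 164 mm; origin under its centre at bench level, y along its length, z up. Base 12 mm thick; two cork supports, tops at z = 40 mm, 64 mm wide in x, 37 to 65 mm out from the centre along y; end stops 130 mm apart, tops at z = 48 mm. Sides open between. Plate home: its centre at z = 43.5 mm.
- long_cradle: Fixed wooden cradle for the 170 mm plate, 80 x 214 mm; origin under its centre at bench level, y along its length, z up. Base 12 mm thick; two cork supports, tops at z = 40 mm, 64 mm wide in x, 62 to 90 mm out from the centre along y; end stops 180 mm apart, tops at z = 48 mm. Sides open between. Plate home: its centre at z = 43.5 mm.
- short_stand: Fixed wooden stand the short plate starts on, base 105 x 140 x 10 mm; origin at bench level, 85 mm below the plate's centre, y along its length, low side to -x. The plate rests on two sloping 14 mm strips 10 mm in from its ends, with lips below the lower long edge; both long edges are free for the middle 86 mm, open beneath but for a low bar (top 28 mm).
- long_stand: Fixed wooden stand the long plate starts on, base 105 x 190 x 10 mm; origin at bench level, 85 mm below the plate's centre, y along its length, low side to -x. The plate rests on two sloping 14 mm strips 10 mm in from its ends, with lips below the lower long edge; both long edges are free for the middle 136 mm, open beneath but for a low bar (top 28 mm).
- tape: Black and yellow tape measure, 70 x 80 x 51 mm, a bystander; origin under its centre.
- screws: Open red box of screws, 100 x 87 x 52 mm, a bystander; origin under its centre.
- plane: Black block plane, 50 x 170 x 48 mm, a bystander; origin under its centre.

How it is judged:
By the outcome, as a careful person would: the job done as asked, in the order asked, and still so for the second after the job is handed in, with the robot touching nothing.
It also fails if it takes over 54 s, if anything falls off the work surface, if the arm or the gripper's body presses on something with over 40 N, if the wrist force passes 120 N, or if a joint passes its speed limit or range.

## Working session

There is one attempt and no reset: what is moved stays moved. The work goes in short steps, Python scripts to look and compute and a tool call to move; the robot and the scene stay as the last step left them, time stands still between calls to the robot, and variables do not carry over. Pictures are saved under pics/ and viewed, at most 10 in all, crops included, and the job is handed in when it is done.

Besides the shell and the picture viewer there is one more tool, called after "Call:" as name(argument=value, ...) on one line, values as JSON. jog_arm: Moves the arm, as the interface text tells. Its arguments: {"type":"object","properties":{"rows":{"type":"array"},"hand":{"type":"number"},"squeeze":{"type":"number"}},"required":["rows"]}

```bash
mkdir -p pics; ls
python3 - <<'E'
from plant import robot, imaging
import cv2,json,numpy as np,pickle
s=robot.read_state();print({k:np.round(v,4).tolist() for k,v in s.items()})
for n in("top","side"):
    d=imaging.read_camera(n);pickle.dump(d,open(n+".pkl","wb"))
    print(n,d["vertical_fov"],d["cx"],d["cy"],np.round(d["R"],4).tolist(),np.round(d["t"],4).tolist())
    cv2.imwrite(f"pics/{n}0.png",d["frame"][:,:,::-1])
E
```

```text
pics
{'t': 0.0, 'q': [-1.3704, 0.1311, 1.4893, -0.0, 1.523, -0.0854], 'dq': [0.0007, -0.0008, 0.0013, 0.0008, -0.002, 0.0004], 'joint_torque': [-0.0005, -55.9833, -49.1772, 0.0766, 0.0354, -0.0002], 'tool_pos': [0.1691, -0.5751, 0.2176], 'orientation': [-3.1078, -0.4473, 0.0002], 'force': [-0.3911, -0.6791, -0.4704], 'wrist_torque': [-0.0368, -0.0109, -0.0064], 'gripper_force': 0.0, 'opening': 0.093}
top 47.90570442720305 272.965824179699 206.48569672960647 [[-0.0196, -0.9997, -0.0155], [-0.9817, 0.0221, -0.1893], [0.1896, 0.0115, -0.9818]] [-0.0022, 0.5358, 1.6459]
side 46.924312847798845 283.20386575984315 210.71273331028976 [[-0.8172, -0.5763, 0.0118], [-0.3906, 0.5386, -0.7466], [0.4239, -0.6147, -0.6652]] [0.4035, 0.2902, 1.1418]
```

View pics/top0.png

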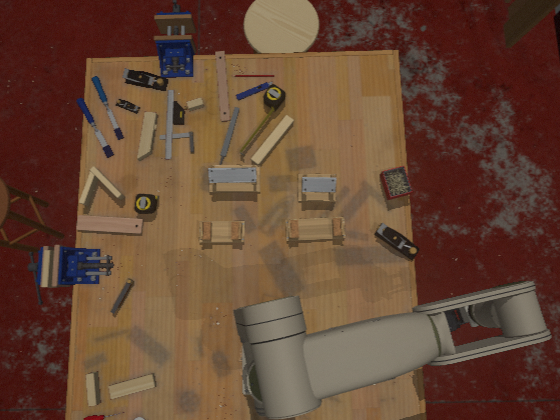

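View pics/side0.png

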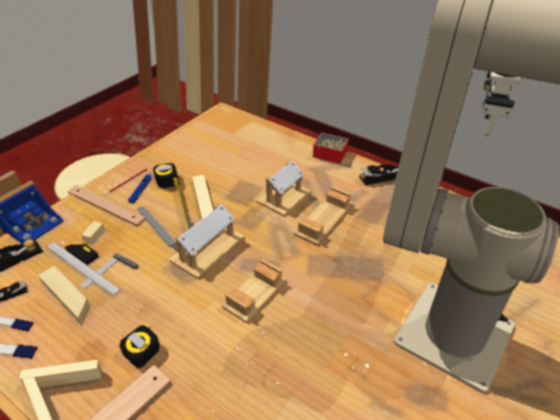

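The top view shows the long plate at about (233,177) and the short plate at (319,186). The short cradle is at (221,231) and the long cradle at (317,229), so each plate crosses over. I'll take closer crops to build the masks.

```bash
cat > h.py <<'E'
import numpy as np,cv2,pickle
from scipy.spatial.transform import Rotation as Rn
def K(d):
    h=d["frame"].shape[0];return h/2/np.tan(np.radians(d["vertical_fov"]/2))
def ray(d,p):
    v=np.array([(p[0]-d["cx"])/K(d),(p[1]-d["cy"])/K(d),1.]);R=np.array(d["R"])
    return -R.T@np.array(d["t"]),R.T@v
def onz(d,p,z):
    c,v=ray(d,p);return c+v*(z-c[2])/v[2]
def proj(d,X):
    c=np.array(d["R"])@np.array(X)+d["t"];return c[:2]/c[2]*K(d)+[d["cx"],d["cy"]]
def tri(d1,p1,d2,p2):
    c1,v1=ray(d1,p1);c2,v2=ray(d2,p2)
    s=np.linalg.lstsq(np.c_[v1,-v2],c2-c1,rcond=None)[0]
    a,b=c1+s[0]*v1,c2+s[1]*v2
    return (a+b)/2,np.linalg.norm(a-b)
E
python3 - <<'E'
from h import *
t=pickle.load(open("top.pkl","rb"));s=pickle.load(open("side.pkl","rb"))
a=t["frame"][155:251,190:356,::-1]; cv2.imwrite("pics/c1.png",cv2.resize(a,None,fx=4.8,fy=4.8,interpolation=cv2.INTER_CUBIC))
b=s["frame"][150:330,160:365,::-1]; cv2.imwrite("pics/c2.png",cv2.resize(b,None,fx=3.3,fy=3.3,interpolation=cv2.INTER_CUBIC))
for n,d in(("top",t),("side",s)):
    hsv=cv2.cvtColor(d["frame"],cv2.COLOR_RGB2HSV)
    box=(slice(155,205),slice(190,356)) if n=="top" else (slice(150,260),slice(160,320))
    print(n)
    m=np.zeros(hsv.shape[:2],np.uint8);H=hsv[box]
    m[box]=((H[...,0]>95)&(H[...,0]<135)&(H[...,2]>95)).astype(np.uint8)*255
    m=cv2.morphologyEx(m,cv2.MORPH_CLOSE,np.ones((3,3)))
    for c in cv2.findContours(m,0,2)[0]:
        if cv2.contourArea(c)>150:
            M=cv2.moments(c);p=(M["m10"]/M["m00"],M["m01"]/M["m00"])
            print(np.round(p,1),cv2.contourArea(c),np.round(cv2.boxPoints(cv2.minAreaRect(c)),1).tolist(),onz(d,p,.087))
E
```

```text
top
[317.3 183.8] 280.5 [[302.5, 190.5], [303.0, 176.89999389648438], [335.0, 178.0], [334.6000061035156, 191.60000610351562]] [ 0.60674754 -0.17251825  0.087     ]
[232.4 174.5] 533.0 [[209.0, 168.0], [255.0, 168.0], [255.0, 182.0], [209.0, 182.0]] [0.64819448 0.12857453 0.087     ]
side
```

View pics/c1.png

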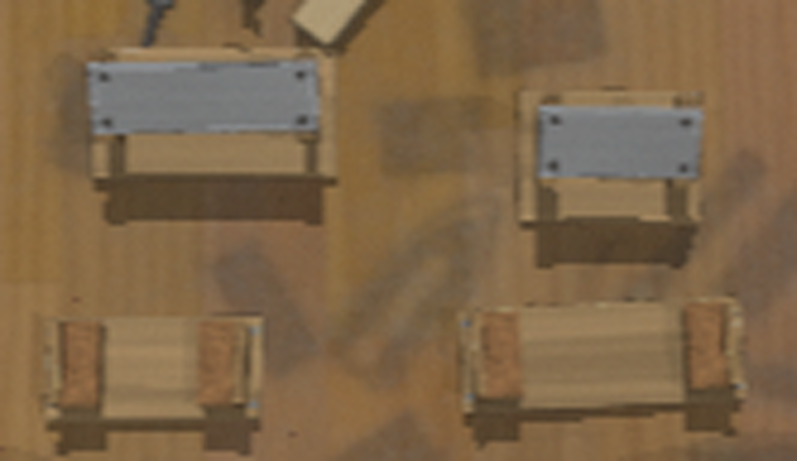

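View pics/c2.png

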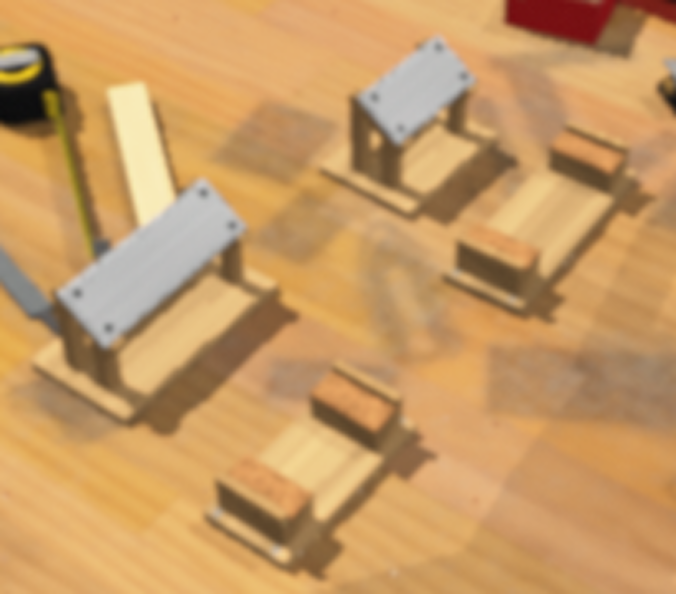

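The holes are visible in both views: long plate in the top crop at (104,76), (300,74), (106,122), (300,121), and the short plate's likewise. Next I'll triangulate the holes and locate the corks.

Run:
```python
from h import *
t=pickle.load(open("top.pkl","rb"));s=pickle.load(open("side.pkl","rb"))
def hole(d,p,r=2):
    g=cv2.cvtColor(d["frame"],cv2.COLOR_RGB2GRAY).astype(float);x,y=np.round(p).astype(int)
    w=g[y-r:y+r+1,x-r:x+r+1];k=np.clip(np.median(w)-15-w,0,None);yy,xx=np.mgrid[y-r:y+r+1,x-r:x+r+1]
    return np.array([(k*xx).sum(),(k*yy).sum()])/k.sum() if k.sum()>0 else np.array(p)
T=lambda l:[hole(t,((x+.5)/4.8+189.5,(y+.5)/4.8+154.5)) for x,y in l]
S=lambda l:[hole(s,((x+.5)/3.3+159.5,(y+.5)/3.3+149.5)) for x,y in l]
# order: upper +y, upper -y, lower -y, lower +y
P={"long":(T([(104,76),(300,74),(300,121),(106,122)]),S([(77,292),(203,191),(232,225),(109,327)])),
"short":(T([(556,115),(686,115),(684,166),(553,166)]),S([(375,97),(438,46),(463,77),(400,129)]))}
for n,(a,b) in P.items():
    X=[tri(t,p,s,q) for p,q in zip(a,b)];G=np.array([x for x,_ in X])
    print(n,np.round(a,1).tolist(),np.round(b,1).tolist(),"gaps",[round(e*1e3,1) for _,e in X]);print(np.round(G,4))
    c=G.mean(0);u=(G[0]+G[3]-G[1]-G[2])/2;v=(G[0]+G[1]-G[2]-G[3])/2
    Z=np.array([onz(t,p,.085+.0029)[:2] for p in a])
    print(" c",np.round(c,4),"yaw",np.degrees(np.arctan2(-u[0],u[1])),"slope",np.degrees(np.arctan2(v[2],np.hypot(*v[:2]))),"len",np.linalg.norm(u),np.linalg.norm(v),
     "top-only c",Z.mean(0).round(4),"side-only",np.mean([onz(s,p,.0879)[:2] for p in b],0).round(4),"dz hole u",u[2])
# corks
for nm,d,boxes in(("top",t,{"shortL":(222,241,200,215),"shortR":(222,241,230,246),"longL":(219,240,288,300),"longR":(217,238,330,345)}),):
    hsv=cv2.cvtColor(d["frame"],cv2.COLOR_RGB2HSV).astype(int)
    for n,(y0,y1,x0,x1) in boxes.items():
        H=hsv[y0:y1,x0:x1]
        m=((H[...,0]<13)&(H[...,1]>95)&(H[...,2]>95)).astype(np.uint8)
        k,L,st,ce=cv2.connectedComponentsWithStats(m);i=1+st[1:,4].argmax();p=ce[i]+[x0,y0]
        print(n,p.round(1),st[i].tolist(),onz(d,p,.04).round(4))
        r=cv2.minAreaRect(np.argwhere(L==i)[:,::-1].astype(np.float32));print("   rect",np.round(r[0],1),np.round(r[1],1),round(r[2],1))
    y,x=231,207;print(hsv[y,198:246].tolist())
```

```text
long [[211.2, 170.6], [252.1, 170.1], [252.6, 179.9], [211.7, 180.1]] [[183.0, 238.5], [221.2, 208.0], [229.9, 217.9], [192.5, 249.0]] gaps [np.float64(2.2), np.float64(1.4), np.float64(2.5), np.float64(1.6)]
[[0.6633 0.2037 0.0934]
 [0.661  0.0578 0.0943]
 [0.6309 0.058  0.0738]
 [0.6331 0.2044 0.0739]]
 c [0.6471 0.131  0.0839] yaw -0.888444044708768 slope 33.61194616505763 len 0.1461992936247476 0.03616233164247241 top-only c [0.6453 0.13  ] side-only [0.6452 0.1341] dz hole u -0.0003650124930253962
short [[305.2, 179.6], [332.4, 180.1], [331.9, 189.7], [304.8, 189.1]] [[273.0, 179.0], [292.4, 163.8], [300.2, 172.6], [281.9, 189.7]] gaps [np.float64(1.7), np.float64(1.8), np.float64(2.0), np.float64(2.3)]
[[ 0.622  -0.1294  0.0945]
 [ 0.6181 -0.2249  0.095 ]
 [ 0.5881 -0.2242  0.075 ]
 [ 0.5916 -0.129   0.0696]]
 c [ 0.605  -0.1769  0.0835] yaw -2.23270415365241 slope 36.631026157855054 len 0.0954720054020589 0.0376658945029542 top-only c [ 0.6037 -0.1767] side-only [ 0.6025 -0.1723] dz hole u -0.0029269057011611643Traceback (most recent call last):
  File "<stdin>", line 25, in <module>
ValueError: attempt to get argmax of an empty sequence
```

Run:
```python
from h import *
t=pickle.load(open("top.pkl","rb"));s=pickle.load(open("side.pkl","rb"))
def lab(d):return cv2.cvtColor(d["frame"],cv2.COLOR_RGB2LAB).astype(int)
L=lab(t);print("a row231",L[231,198:246,1].tolist());print("L",L[231,198:246,0].tolist())
L=lab(s);
p=(int(355/3.3+160),int(402/3.3+150));print(p,"side col L,a",L[p[1]-12:p[1]+16,p[0],:2].tolist())
for nm,d,boxes in(("top",t,{"shortL":(219,243,197,216),"shortR":(219,243,228,246),"longL":(216,243,286,300),"longR":(214,241,330,346)}),
  ("side",s,{"shortR":(258,288,250,286),"shortL":(284,322,222,258),"longR":(186,212,324,352),"longL":(215,245,295,326)})):
    L=lab(d)
    for n,(y0,y1,x0,x1) in boxes.items():
        H=L[y0:y1,x0:x1];th=np.percentile(H[...,1],50)
        m=((H[...,1]>=(cv2.threshold(H[...,1].astype(np.uint8),0,255,cv2.THRESH_OTSU)[0]+1))&(H[...,0]>(75 if nm=="top" else 100))).astype(np.uint8)
        k,LL,st,ce=cv2.connectedComponentsWithStats(m,connectivity=4);i=1+st[1:,4].argmax()
        r=cv2.minAreaRect(np.argwhere(LL==i)[:,::-1].astype(np.float32));p=ce[i]+[x0,y0]
        print(nm,n,p.round(1),st[i].tolist(),np.round(r[1],1),round(r[2],1),onz(d,p,.04).round(4))
```

```text
a row231 [135, 132, 131, 132, 130, 136, 138, 138, 138, 139, 138, 137, 135, 133, 132, 133, 133, 133, 133, 133, 132, 133, 133, 133, 133, 133, 132, 134, 133, 133, 134, 133, 134, 136, 138, 138, 139, 138, 139, 137, 136, 134, 133, 133, 133, 133, 133, 135]
L [118, 125, 128, 136, 110, 84, 102, 108, 112, 114, 114, 108, 87, 96, 130, 138, 138, 138, 138, 137, 138, 139, 138, 140, 138, 140, 141, 138, 139, 141, 134, 129, 126, 112, 103, 104, 110, 114, 116, 111, 112, 124, 108, 81, 120, 146, 130, 107]
(267, 271) side col L,a [[171, 139], [167, 139], [173, 138], [181, 137], [177, 137], [150, 138], [123, 138], [131, 143], [159, 145], [174, 146], [181, 146], [182, 146], [177, 146], [171, 145], [167, 145], [168, 145], [164, 145], [149, 145], [122, 142], [95, 137], [82, 134], [80, 134], [82, 134], [94, 135], [129, 136], [168, 136], [186, 136], [187, 136]]
top shortL [206.3 230. ] [6, 3, 8, 18, 131] [17.  7.] 90.0 [0.4574 0.2273 0.04  ]
top shortR [234.4 229.8] [3, 3, 8, 17, 126] [16.  7.] 90.0 [0.4558 0.1264 0.04  ]
top longL [294.1 228.4] [4, 4, 9, 18, 133] [17.  8.] 90.0 [ 0.4563 -0.0875  0.04  ]
top longR [336.5 226.1] [3, 4, 8, 18, 126] [17.  7.] 90.0 [ 0.4611 -0.2394  0.04  ]
side shortR [266.3 271. ] [3, 4, 27, 19, 259] [25.3 10.7] 29.7 [0.4547 0.1304 0.04  ]
side shortL [237.3 293.9] [0, 0, 33, 24, 350] [35.8 16.7] 27.6 [0.468  0.2301 0.04  ]
side longR [337.3 195.3] [2, 3, 23, 14, 155] [22.2  7.2] 23.2 [ 0.461  -0.2349  0.04  ]
side longL [311.2 223. ] [3, 1, 26, 16, 152] [26.8  7.1] 27.9 [ 0.4588 -0.0864  0.04  ]
```

Call:
jog_arm(rows=[[[0, 0, -0.2], [0, 0, 0]], [[0, 0, -0.4], [0, 0, 0]]], hand=-1, squeeze=15)

```text
t: 0.3
tool_pos: [0.1689, -0.5743, 0.2971]
orientation: [-3.104, -0.447, 0.0]
force: [0.9, -1.4, 0.3]
opening: 0.093
gripper_force: 0.0
```

```bash
cat >> h.py <<'E'
def Rt(yaw,tilt):
    a,b=np.radians(yaw),np.radians(tilt)
    B=np.array([[0,np.cos(b),np.sin(b)],[1,0,0],[0,np.sin(b),-np.cos(b)]])
    return Rn.from_euler('z',a).as_matrix()@B
def go(P,R,back=0.):
    """shares to put grasp point `back` m short of P (along tool z) with tool rotation R"""
    from plant import robot
    s=robot.read_state();R0=Rn.from_rotvec(s["orientation"]).as_matrix()
    tcp=np.array(P)+R[:,2]*(.019-back)
    sh=R0.T@(tcp-s["tool_pos"])/.2;tu=Rn.from_matrix(R0.T@R).as_rotvec()/(np.pi/2)
    print("t",s["t"],"dist",np.linalg.norm(sh)*.2,"shift",sh.round(3).tolist(),"turn",tu.round(3).tolist())
SP=([.606,-.1755,.085],Rt(-2.2,35)); LP=([.6475,.132,.085],Rt(-.9,35))
SC=([.4566,.179,.0435],Rt(-.9,0)); LC=([.4592,-.162,.0435],Rt(1.8,0))
E
python3 -c "
from h import *
go(*SP,.12)"
```

```text
t 0.3 dist 0.5668462288321331 shift [2.384, -1.386, 0.655] turn [-0.339, 0.24, -0.768]
```

Call:
jog_arm(rows=[[[1, -0.58, 0], [0, 0, -0.47]], [[1, -0.58, 0], [0, 0, -0.47]], [[1, -0.58, 0], [0, 0, -0.47]], [[1, -0.58, 0], [0, 0, -0.47]], [[1, -0.58, 0], [0, 0, -0.47]]])

```text
t: 0.8
tool_pos: [0.3301, -0.4053, 0.2984]
orientation: [-2.732, -1.55, -0.001]
force: [0.4, 0.6, 0.7]
opening: 0.0927
gripper_force: 0.0
```

```bash
python3 -c "
from h import *
go(*SP,.12)"
```

```text
t 0.8 dist 0.34415194369288216 shift [1.555, 0.34, 0.655] turn [-0.381, 0.097, -0.309]
```

Call:
jog_arm(rows=[[[1, 0.22, 0.25], [-0.38, 0.1, -0.3]], [[1, 0.22, 0.25], [-0.38, 0.1, -0.3]], [[1, 0.22, 0.25], [-0.38, 0.1, -0.3]], [[1, 0.22, 0.25], [-0.38, 0.1, -0.3]], [[1, 0.22, 0.25], [-0.38, 0.1, -0.3]]])

```text
t: 1.3
tool_pos: [0.4721, -0.2553, 0.2473]
orientation: [1.944, 1.814, 0.57]
force: [-0.6, -0.2, -0.4]
opening: 0.0927
gripper_force: 0.0
```

```bash
python3 -c "
from h import *
go(*SP,.12)"
```

```text
t 1.3 dist 0.137247802815467 shift [0.429, 0.066, 0.532] turn [-0.01, 0.003, -0.019]
```

Call:
jog_arm(rows=[[[0.43, 0.07, 0.4], [0, 0, 0]], [[0.43, 0.07, 0.53], [0, 0, 0]], [[0.43, 0.07, 0.53], [0, 0, 0]], [[0.43, 0.07, 0.53], [0, 0, 0]], [[0.43, 0.07, 0.53], [0, 0, 0]]])

```text
t: 1.8
tool_pos: [0.5464, -0.1773, 0.1683]
orientation: [1.954, 1.811, 0.563]
force: [0.9, -0.3, 0.4]
opening: 0.0931
gripper_force: 0.0
```

Run:
```python
from h import *
from plant import imaging
go(*SP,.12)
d=imaging.read_camera("side");pickle.dump(d,open("side1.pkl","wb"))
e=imaging.read_camera("top");pickle.dump(e,open("top1.pkl","wb"))
a=d["frame"][90:280,200:400];b=e["frame"][110:300,240:440]
cv2.imwrite("pics/g1.png",cv2.resize(np.hstack([a,b])[:,:,::-1],None,fx=2,fy=2,interpolation=2))
```

```text
t 1.8 dist 0.004400451205558442 shift [0.021, 0.004, 0.006] turn [-0.014, 0.005, -0.022]
```

View pics/g1.png

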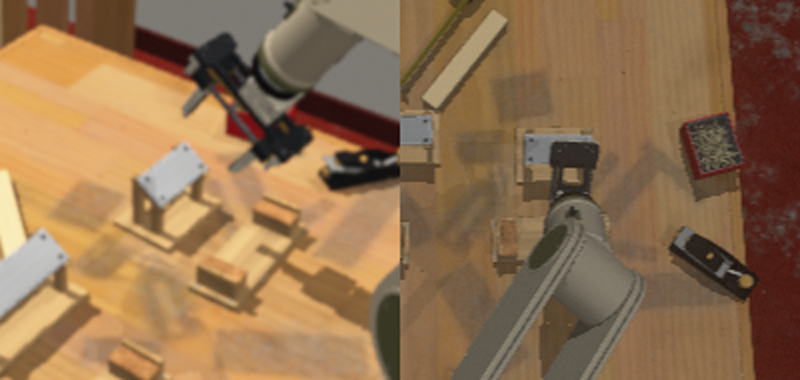

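The gripper is tilted with the plate, its finger tips at about (190,108) and (240,165) straddling the plate's approach line. Going in now.

Call:
jog_arm(rows=[[[0.02, 0, 0.01], [-0.01, 0.005, -0.02]], [[0.02, 0, 0.15], [-0.01, 0.005, -0.02]], [[0.02, 0, 0.3], [-0.01, 0.005, -0.02]], [[0.02, 0, 0.3], [-0.01, 0.005, -0.02]], [[0.02, 0, 0.3], [-0.01, 0.005, -0.02]]])

```text
t: 2.4
tool_pos: [0.5802, -0.177, 0.1202]
orientation: [1.913, 1.829, 0.574]
force: [-0.0, -0.1, 0.3]
opening: 0.0932
gripper_force: 0.0
```

Run:
```python
from h import *
from plant import imaging
go(*SP,0)
d=imaging.read_camera("side");pickle.dump(d,open("side1.pkl","wb"))
a=d["frame"][120:230,230:340]
cv2.imwrite("pics/g2.png",cv2.resize(a[:,:,::-1],None,fx=5,fy=5,interpolation=2))
```

```text
t 2.4 dist 0.0626873307190523 shift [0.013, 0.006, 0.313] turn [-0.003, 0.001, -0.004]
```

View pics/g2.png

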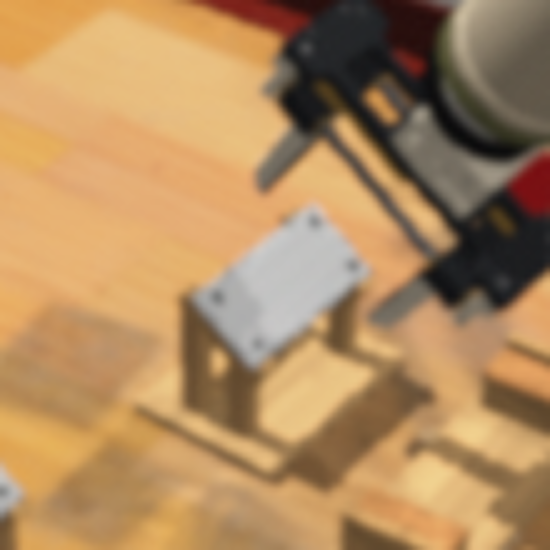

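The finger tips, at about (262,185) and (378,320), straddle the plate with clear margin on both sides. I'll compare the projected TCP with the seen midpoint.

Run:
```python
from h import *
d=pickle.load(open("side1.pkl","rb"))
from plant import robot
s=robot.read_state();R=Rn.from_rotvec(s["orientation"]).as_matrix();p=np.array(s["tool_pos"])
for o in(-.0465,0,.0465,-.064,.064):print(o,((proj(d,p+R[:,1]*o)-[230,120])*5).round(0))
```

```text
-0.0465 [373. 305.]
0 [322. 244.]
0.0465 [271. 183.]
-0.064 [392. 328.]
0.064 [251. 160.]
```

Call:
jog_arm(rows=[[[0.01, 0, 0.1], [0, 0, -0.005]], [[0.01, 0, 0.2], [0, 0, -0.005]], [[0.01, 0, 0.31], [0, 0, -0.005]], [[0.01, 0, 0.31], [0, 0, -0.005]], [[0.01, 0, 0.31], [0, 0, -0.005]]])

```text
t: 2.95
tool_pos: [0.6161, -0.1763, 0.0705]
orientation: [1.903, 1.835, 0.572]
force: [0.6, 0.4, 1.1]
opening: 0.0928
gripper_force: 0.0
```

Run:
```python
from h import *
from plant import imaging
go(*SP,0)
d=imaging.read_camera("side");pickle.dump(d,open("side1.pkl","wb"))
a=d["frame"][120:230,230:340]
cv2.imwrite("pics/g3.png",cv2.resize(a[:,:,::-1],None,fx=5,fy=5,interpolation=2))
```

```text
t 2.95 dist 0.0013359804348727319 shift [0.002, 0.0, 0.006] turn [-0.002, 0.001, 0.002]
```

View pics/g3.png

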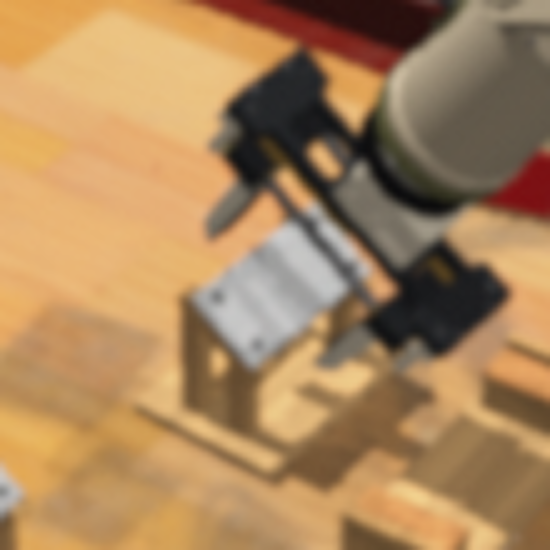

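The fingers straddle both long edges around the short plate's middle, tips at (212,230) and (325,362). Closing.

Call:
jog_arm(rows=[[[0, 0, 0], [0, 0, 0]], [[0, 0, 0], [0, 0, 0]], [[0, 0, 0], [0, 0, 0]], [[0, 0, 0], [0, 0, 0]], [[0, 0, 0], [0, 0, 0]]], hand=0.2, squeeze=18)

```text
t: 3.5
tool_pos: [0.6159, -0.1758, 0.0689]
orientation: [1.904, 1.836, 0.572]
force: [0.4, -0.6, -0.6]
opening: 0.0577
gripper_force: 0.0
```

Call:
jog_arm(rows=[[[0, 0, 0], [0, 0, 0]], [[0, 0, 0], [0, 0, 0]], [[0, 0, 0], [0, 0, 0]], [[0, 0, 0], [0, 0, 0]]])

```text
t: 3.9
tool_pos: [0.616, -0.1758, 0.069]
orientation: [1.904, 1.836, 0.572]
force: [-1.4, 0.4, 2.6]
opening: 0.0556
gripper_force: 18.0
```

Call:
jog_arm(rows=[[[0, 0, -0.03], [0, 0, 0]], [[0, 0, -0.1], [0, 0, 0]], [[0, 0, -0.22], [0, 0, 0]], [[0, 0, -0.4], [0, 0, 0]], [[0, 0, -0.5], [0, 0, 0]]])

```text
t: 4.4
tool_pos: [0.5579, -0.1733, 0.1522]
orientation: [1.904, 1.836, 0.571]
force: [1.2, 0.2, -0.6]
opening: 0.0555
gripper_force: 18.0
```

```bash
python3 -c "
from h import *
go([.5,.0,.18],SC[1],0)
go(*SC,.12)"
```

```text
t 4.4 dist 0.1829726651353315 shift [0.855, -0.237, -0.222] turn [0.386, 0.006, -0.012]
t 4.4 dist 0.36669822603711616 shift [1.742, -0.488, -0.299] turn [0.386, 0.006, -0.012]
```

Call:
jog_arm(rows=[[[0.12, -0.03, -0.05], [0.05, 0, 0]], [[0.3, -0.08, -0.1], [0.12, 0, 0]], [[0.5, -0.14, -0.15], [0.2, 0, 0]], [[0.7, -0.2, -0.2], [0.28, 0, -0.01]], [[0.88, -0.24, -0.22], [0.36, 0.006, -0.01]]])

```text
t: 4.9
tool_pos: [0.5003, 0.0064, 0.1608]
orientation: [2.222, 2.181, 0.04]
force: [0.2, 0.1, -1.2]
opening: 0.0558
gripper_force: 18.0
```

```bash
python3 -c "
from h import *
go(*SC,.12)"
```

```text
t 4.9 dist 0.1787412562433125 shift [0.859, -0.237, 0.071] turn [0.024, 0.001, -0.002]
```

Call:
jog_arm(rows=[[[0.2, -0.05, 0], [0.02, 0, 0]], [[0.4, -0.1, 0], [0.02, 0, 0]], [[0.6, -0.17, 0], [0.02, 0, 0]], [[0.78, -0.22, 0], [0.02, 0, 0]], [[0.86, -0.24, 0.05], [0.02, 0, 0]]])

```text
t: 5.4
tool_pos: [0.4561, 0.1806, 0.1482]
orientation: [2.236, 2.198, 0.014]
force: [0.4, -0.1, -1.1]
opening: 0.0556
gripper_force: 18.0
```

Call:
jog_arm(rows=[[[0, 0, 0], [0, 0, 0]], [[0, 0, 0], [0, 0, 0]], [[0, 0, 0], [0, 0, 0]]])

```text
t: 5.7
tool_pos: [0.457, 0.1768, 0.1476]
orientation: [2.239, 2.194, 0.011]
force: [-0.3, 0.1, -0.7]
opening: 0.0556
gripper_force: 18.0
```

Run:
```python
from h import *
from plant import imaging
go(*SC,.05)
d=imaging.read_camera("side");pickle.dump(d,open("side2.pkl","wb"))
e=imaging.read_camera("top");pickle.dump(e,open("top2.pkl","wb"))
a=d["frame"][180:330,200:340];b=e["frame"][185:285,165:265]
b=cv2.resize(b,(400,400),interpolation=2);a=cv2.resize(a,(373,400),interpolation=2)
cv2.imwrite("pics/g4.png",np.hstack([a,b])[:,:,::-1])
```

```text
t 5.7 dist 0.07311049818960377 shift [0.011, -0.006, 0.365] turn [0.006, -0.0, -0.003]
```

View pics/g4.png

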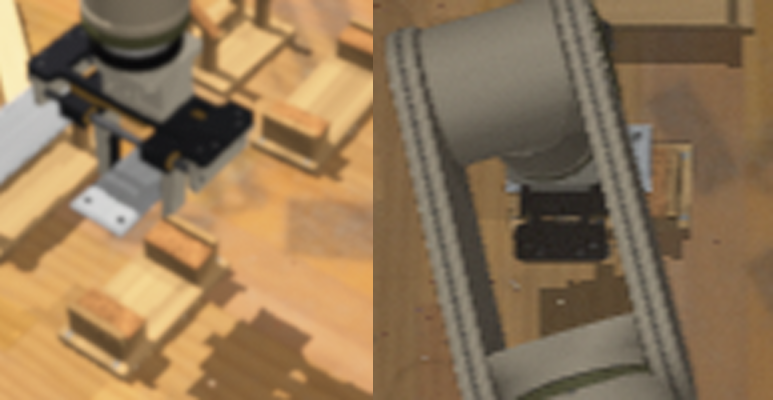

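Run:
```python
from h import *
from plant import robot
s=pickle.load(open("side2.pkl","rb"));t=pickle.load(open("top2.pkl","rb"))
st=robot.read_state();z=st["tool_pos"][2]+.019+.0035;print(np.round(st["tool_pos"],4))
H=[onz(s,(200+x/2.667-.3,180+y/2.667-.3),z) for x,y in((96,196),(121,220))]
c=np.mean(H,0);print("holes",np.round(H,4),"centre est",(c-Rt(-.9,0)[:,0]*.0477).round(4))
g=cv2.cvtColor(t["frame"],cv2.COLOR_RGB2LAB).astype(int)
for y in range(216,234,2):print(y,g[y,192:206,2].tolist(),g[y,228:244,2].tolist())
for x in(198.5,234.75):print(onz(t,(x,230),z).round(4))
```

```text
[0.4573 0.1768 0.1477]
holes [[0.4734 0.2189 0.1702]
 [0.4391 0.2279 0.1702]] centre est [0.4555 0.1757 0.1702]
216 [136, 136, 136, 137, 136, 136, 135, 134, 135, 136, 135, 134, 135, 135] [134, 134, 132, 132, 131, 131, 137, 145, 143, 142, 142, 142, 142, 142, 143, 141]
218 [135, 135, 136, 135, 135, 135, 135, 135, 135, 135, 135, 135, 135, 135] [132, 130, 128, 128, 127, 127, 133, 146, 146, 146, 144, 144, 145, 143, 142, 142]
220 [135, 135, 135, 135, 135, 135, 135, 135, 134, 135, 136, 134, 135, 135] [134, 131, 128, 128, 127, 127, 131, 143, 145, 144, 143, 142, 142, 141, 142, 142]
222 [135, 135, 134, 135, 135, 135, 135, 135, 134, 135, 135, 135, 134, 135] [134, 133, 128, 127, 126, 127, 134, 150, 153, 154, 151, 151, 150, 150, 152, 152]
224 [135, 137, 142, 146, 142, 135, 134, 136, 135, 135, 135, 135, 134, 135] [135, 134, 132, 127, 127, 127, 136, 151, 154, 152, 151, 151, 151, 147, 136, 141]
226 [153, 153, 153, 153, 153, 150, 141, 134, 135, 134, 134, 134, 135, 134] [136, 133, 135, 128, 127, 128, 135, 152, 154, 153, 152, 151, 151, 147, 149, 152]
228 [153, 153, 153, 153, 153, 151, 140, 134, 133, 133, 134, 135, 135, 135] [138, 136, 134, 131, 128, 127, 134, 150, 153, 153, 149, 149, 149, 145, 149, 153]
230 [153, 153, 152, 153, 154, 154, 138, 131, 134, 133, 134, 134, 133, 133] [138, 137, 134, 134, 129, 127, 136, 153, 153, 152, 150, 150, 149, 145, 148, 152]
232 [153, 153, 152, 153, 152, 149, 132, 127, 127, 128, 130, 131, 132, 134] [139, 138, 137, 133, 132, 127, 135, 153, 152, 152, 151, 151, 148, 144, 149, 152]
[0.4389 0.2331 0.1702]
[0.4363 0.113  0.1702]
```

The side panel shows the plate held level above the short cradle. In the top panel its end edges are straight, at columns 198 and 234.3. It needs about 2 mm more in +y, which matches the plan. Lowering.

Call:
jog_arm(rows=[[[0.01, 0, 0.1], [0.006, 0, 0]], [[0.01, 0, 0.25], [0.006, 0, 0]], [[0.01, 0, 0.4], [0.006, 0, 0]], [[0.01, 0, 0.5], [0.006, 0, 0]], [[0.01, 0, 0.52], [0.006, 0, 0]]])

```text
t: 6.3
tool_pos: [0.456, 0.1784, 0.0408]
orientation: [-2.243, -2.196, 0.005]
force: [0.6, -0.5, -1.3]
opening: 0.055
gripper_force: 18.0
```

Call:
jog_arm(rows=[[[0, 0, 0], [0, 0, 0]], [[0, 0, 0], [0, 0, 0]]])

```text
t: 6.5
tool_pos: [0.4591, 0.1798, 0.0449]
orientation: [2.243, 2.199, 0.004]
force: [-0.2, 0.5, -0.1]
opening: 0.0557
gripper_force: 18.0
```

Run:
```python
from h import *
from plant import imaging
go(*SC,0)
d=imaging.read_camera("side");pickle.dump(d,open("side2.pkl","wb"))
a=d["frame"][210:320,205:315]
cv2.imwrite("pics/g5.png",cv2.resize(a[:,:,::-1],None,fx=5,fy=5,interpolation=2))
```

```text
t 6.5 dist 0.02060071316675076 shift [-0.005, -0.013, 0.102] turn [0.001, -0.001, -0.003]
```

View pics/g5.png

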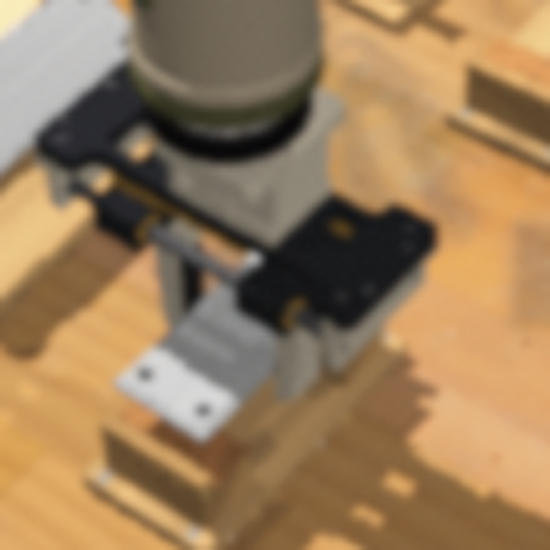

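The plate sits above the left cork, inside the end stop, with its holes at (147,373) and (203,409).

Run:
```python
from h import *
s=pickle.load(open("side2.pkl","rb"))
P=[(204.5+x/5,209.5+y/5) for x,y in((147,373),(203,409))]
z=.0449+.0225
H=np.array([onz(s,p,z) for p in P]);print(H.round(4),(H.mean(0)-Rt(-.9,0)[:,0]*.0477).round(4))
# stop top corners (z=48 mm): inner/outer edge at left stop: crop (103,425) and (222,490) 
for p in((103,425),(222,490)):print(onz(s,(204.5+p[0]/5,209.5+p[1]/5),.048).round(4))
```

```text
[[0.4784 0.2281 0.0674]
 [0.443  0.2296 0.0674]] [0.46   0.1811 0.0674]
[0.4862 0.2534 0.048 ]
[0.4162 0.2502 0.048 ]
```

Call:
jog_arm(rows=[[[0, -0.016, 0.02], [0, 0, 0]], [[0, -0.016, 0.05], [0, 0, 0]], [[0, -0.016, 0.075], [0, 0, 0]], [[0, -0.016, 0.083], [0, 0, 0]], [[0, -0.016, 0.085], [0, 0, 0]]])

```text
t: 7.05
tool_pos: [0.4542, 0.1799, 0.0259]
orientation: [-2.242, -2.199, 0.0]
force: [0.6, -0.1, -1.2]
opening: 0.0557
gripper_force: 18.0
```

Call:
jog_arm(rows=[[[0, 0, 0], [0, 0, 0]], [[0, 0, 0.003], [0, 0, 0]], [[0, 0, 0.006], [0, 0, 0]], [[0, 0, 0.008], [0, 0, 0]], [[0, 0, 0.008], [0, 0, 0]]])

```text
t: 7.55
tool_pos: [0.4546, 0.1799, 0.0248]
orientation: [-2.243, -2.199, -0.001]
force: [-0.6, 0.1, -1.3]
opening: 0.0555
gripper_force: 18.0
```

Call:
jog_arm(rows=[[[0, 0, 0.002], [0, 0, 0]], [[0, 0, 0.004], [0, 0, 0]], [[0, 0, 0.004], [0, 0, 0]], [[0, 0, 0.004], [0, 0, 0]]])

```text
t: 7.95
tool_pos: [0.4547, 0.18, 0.0243]
orientation: [-2.243, -2.2, -0.002]
force: [-2.4, -0.4, 3.8]
opening: 0.0557
gripper_force: 18.0
```

Call:
jog_arm(rows=[[[0, 0, 0.002], [0, 0, 0]], [[0, 0, 0.004], [0, 0, 0]], [[0, 0, 0.004], [0, 0, 0]], [[0, 0, 0.004], [0, 0, 0]]])

```text
t: 8.35
tool_pos: [0.4548, 0.18, 0.0242]
orientation: [-2.243, -2.199, -0.001]
force: [-5.8, -1.5, 12.4]
opening: 0.0554
gripper_force: 18.0
```

Call:
jog_arm(rows=[[[0, 0, -0.003], [0, 0, 0]], [[0, 0, -0.003], [0, 0, 0]], [[0, 0, -0.003], [0, 0, 0]]])

```text
t: 8.65
tool_pos: [0.4548, 0.18, 0.0243]
orientation: [-2.243, -2.2, -0.002]
force: [-3.3, -0.9, 8.1]
opening: 0.0555
gripper_force: 18.0
```

Call:
jog_arm(rows=[[[0, 0, 0], [0, 0, 0]], [[0, 0, 0], [0, 0, 0]], [[0, 0, 0], [0, 0, 0]], [[0, 0, 0], [0, 0, 0]], [[0, 0, 0], [0, 0, 0]]], hand=-0.95)

```text
t: 9.15
tool_pos: [0.4546, 0.1799, 0.0237]
orientation: [-2.243, -2.199, -0.001]
force: [-0.1, 0.3, 0.1]
opening: 0.0889
gripper_force: 0.0
```

Call:
jog_arm(rows=[[[0, 0, -0.04], [0, 0, 0]], [[0, 0, -0.15], [0, 0, 0]], [[0, 0, -0.35], [0, 0, 0]], [[0, 0, -0.58], [0, 0, 0]], [[0, 0, -0.75], [0, 0, 0]]])

```text
t: 9.65
tool_pos: [0.4552, 0.18, 0.1774]
orientation: [2.242, 2.199, 0.005]
force: [0.6, 0.8, 0.5]
opening: 0.0904
gripper_force: 0.0
```

Run:
```python
from h import *
go([.56,.15,.16],LP[1],0)
go(*LP,.1)
from plant import imaging
for n in("side","top"):pickle.dump(imaging.read_camera(n),open(n+"3.pkl","wb"))
s=pickle.load(open("side3.pkl","rb"))
g=cv2.cvtColor(s["frame"],cv2.COLOR_RGB2HSV)[240:325,205:300]
m=((g[...,1]<70)&(g[...,2]>120)).astype(np.uint8)
k,L,st,ce=cv2.connectedComponentsWithStats(m);i=1+st[1:,4].argmax();print(st[i].tolist(),ce[i]+[205,240],onz(s,ce[i]+[205,240],.047))
```

```text
t 9.65 dist 0.12400105759869046 shift [-0.14, 0.581, 0.166] turn [-0.387, -0.0, -0.003]
t 9.65 dist 0.1554842797654251 shift [-0.222, 0.733, 0.132] turn [-0.387, -0.0, -0.003]
[25, 24, 47, 41, 925] [253.19135135 283.49945946] [0.45297881 0.18660173 0.047     ]
```

Call:
jog_arm(rows=[[[-0.05, 0.15, 0], [-0.08, 0, 0]], [[-0.1, 0.33, 0.03], [-0.16, 0, 0]], [[-0.15, 0.5, 0.06], [-0.24, 0, 0]], [[-0.22, 0.7, 0.1], [-0.32, 0, 0]], [[-0.22, 0.73, 0.13], [-0.387, 0, 0]]], hand=-1)

```text
t: 10.25
tool_pos: [0.602, 0.1317, 0.1486]
orientation: [1.887, 1.849, 0.588]
force: [-0.3, -1.1, 0.1]
opening: 0.0931
gripper_force: 0.0
```

Call:
jog_arm(rows=[[[0, 0, 0], [0, 0, 0]], [[0, 0, 0], [0, 0, 0]], [[0, 0, 0], [0, 0, 0]]])

```text
t: 10.55
tool_pos: [0.6009, 0.1335, 0.1502]
orientation: [1.891, 1.854, 0.584]
force: [0.2, 0.3, 0.6]
opening: 0.0928
gripper_force: 0.0
```

Run:
```python
from h import *
go(*LP,.0)
from plant import imaging
for n in("side","top"):pickle.dump(imaging.read_camera(n),open(n+"4.pkl","wb"))
s=pickle.load(open("side4.pkl","rb"))
g=cv2.cvtColor(s["frame"],cv2.COLOR_RGB2HSV)[240:325,205:300]
m=((g[...,1]<70)&(g[...,2]>120)).astype(np.uint8)
k,L,st,ce=cv2.connectedComponentsWithStats(m);i=1+st[1:,4].argmax();print(st[i].tolist(),ce[i]+[205,240],onz(s,ce[i]+[205,240],.047))
```

```text
t 10.55 dist 0.09912001330659316 shift [-0.003, 0.005, 0.496] turn [-0.001, 0.0, -0.002]
[25, 24, 47, 41, 895] [252.74748603 283.9273743 ] [0.453033   0.18830407 0.047     ]
```

Run:
```python
from h import *
s=pickle.load(open("side4.pkl","rb"));R=Rt(-.9,0)
C=np.array([proj(s,np.array([.455,.181,.0465])+R[:,0]*a*.06+R[:,1]*b*.028) for a,b in((1,1),(1,-1),(-1,-1),(-1,1))]);print(C.round(1),cv2.contourArea(C.astype(np.float32)))
g=cv2.cvtColor(s["frame"],cv2.COLOR_RGB2HSV)[240:325,205:300]
m=((g[...,1]<70)&(g[...,2]>120)).astype(np.uint8)
c=max(cv2.findContours(m,0,2)[0],key=cv2.contourArea)
print(cv2.approxPolyDP(c,3,True)[:,0]+[205,240])
def hole(d,p,r=2):
    g=cv2.cvtColor(d["frame"],cv2.COLOR_RGB2GRAY).astype(float);x,y=np.round(p).astype(int)
    w=g[y-r:y+r+1,x-r:x+r+1];k=np.clip(np.median(w)-15-w,0,None);yy,xx=np.mgrid[y-r:y+r+1,x-r:x+r+1]
    return np.array([(k*xx).sum(),(k*yy).sum()])/k.sum() if k.sum()>0 else None
for a,b in((1,1),(1,-1),(-1,-1),(-1,1)):
    p=proj(s,np.array([.455,.181,.047])+R[:,0]*a*.0477+R[:,1]*b*.0185);h=hole(s,p,3);print(p.round(1),h, None if h is None else onz(s,h,.047).round(4))
```

```text
[[229.3 291.9]
 [247.3 303.1]
 [277.6 272.1]
 [260.  262.2]] 859.8762717777863
[[274 271]
 [259 264]
 [230 293]
 [247 304]
 [276 275]]
[235.6 290.4] [234.66972477 289.93119266] [0.4771 0.2286 0.047 ]
[247.5 297.7] [247.99677419 299.06774194] [0.4337 0.2315 0.047 ]
[271.6 273.3] [273.0625   271.484375] [0.4363 0.1267 0.047 ]
[260.  266.7] [259.93043478 267.12173913] [0.4719 0.1344 0.047 ]
```

Call:
jog_arm(rows=[[[0, 0, 0.12], [0, 0, 0]], [[0, 0, 0.26], [0, 0, 0]], [[0, 0, 0.38], [0, 0, 0]], [[0, 0, 0.47], [0, 0, 0]], [[0, 0, 0.5], [0, 0, 0]]])

```text
t: 11.15
tool_pos: [0.6575, 0.1319, 0.0647]
orientation: [1.892, 1.855, 0.581]
force: [-0.3, 0.3, 0.2]
opening: 0.093
gripper_force: 0.0
```

Call:
jog_arm(rows=[[[0, 0, 0], [0, 0, 0]], [[0, 0, 0], [0, 0, 0]]])

```text
t: 11.35
tool_pos: [0.6574, 0.1322, 0.067]
orientation: [1.89, 1.853, 0.584]
force: [-0.3, 0.4, -0.7]
opening: 0.0932
gripper_force: 0.0
```

Run:
```python
from h import *
go(*LP,.0)
```

```text
t 11.35 dist 0.00269782004425648 shift [-0.002, 0.011, -0.007] turn [-0.001, 0.001, -0.002]
```

The short plate sits where planned. I'll trim the pose slightly and close on the long plate.

Call:
jog_arm(rows=[[[0, 0.01, -0.007], [0, 0, 0]], [[0, 0.01, -0.007], [0, 0, 0]], [[0, 0.01, -0.007], [0, 0, 0]], [[0, 0.01, -0.007], [0, 0, 0]], [[0, 0.01, -0.007], [0, 0, 0]]], hand=0.2, squeeze=22)

```text
t: 11.85
tool_pos: [0.6576, 0.132, 0.0681]
orientation: [1.891, 1.854, 0.583]
force: [1.2, -0.2, 1.8]
opening: 0.0572
gripper_force: 2.1
```

Call:
jog_arm(rows=[[[0, 0, 0], [0, 0, 0]], [[0, 0, 0], [0, 0, 0]], [[0, 0, 0], [0, 0, 0]], [[0, 0, 0], [0, 0, 0]]])

```text
t: 12.25
tool_pos: [0.6583, 0.132, 0.0687]
orientation: [1.89, 1.853, 0.584]
force: [3.1, 0.3, 2.5]
opening: 0.0558
gripper_force: 22.0
```

Run:
```python
from h import *
go(*LP,.0)
```

```text
t 12.25 dist 0.0007299440356115057 shift [-0.001, 0.002, -0.003] turn [-0.001, 0.001, -0.002]
```

Call:
jog_arm(rows=[[[0, 0, -0.03], [0, 0, 0]], [[0, 0, -0.1], [0, 0, 0]], [[0, 0, -0.22], [0, 0, 0]], [[0, 0, -0.4], [0, 0, 0]], [[0, 0, -0.5], [0, 0, 0]]])

```text
t: 12.75
tool_pos: [0.5988, 0.133, 0.1501]
orientation: [1.892, 1.855, 0.581]
force: [0.3, 0.1, -0.2]
opening: 0.0555
gripper_force: 22.0
```

```bash
python3 -c "
from h import *
go([.53,-.02,.19],LC[1],0)
go(*LC,.12)"
```

```text
t 12.75 dist 0.1690102327671806 shift [-0.771, -0.211, -0.274] turn [0.386, 0.009, -0.031]
t 12.75 dist 0.32636850317913346 shift [-1.488, -0.565, -0.359] turn [0.386, 0.009, -0.031]
```

Call:
jog_arm(rows=[[[-0.12, -0.03, -0.06], [0.05, 0, 0]], [[-0.3, -0.09, -0.12], [0.12, 0, -0.01]], [[-0.5, -0.16, -0.2], [0.2, 0, -0.02]], [[-0.7, -0.2, -0.26], [0.28, 0.01, -0.03]], [[-0.86, -0.25, -0.29], [0.36, 0.01, -0.03]]])

```text
t: 13.25
tool_pos: [0.522, -0.0394, 0.1704]
orientation: [2.17, 2.236, 0.046]
force: [1.6, -0.0, -0.6]
opening: 0.0552
gripper_force: 22.0
```

```bash
python3 -c "
from h import *
go(*LC,.1)"
```

```text
t 13.25 dist 0.1451907673843171 shift [-0.604, -0.341, 0.215] turn [0.025, -0.001, -0.001]
```

Call:
jog_arm(rows=[[[-0.2, -0.1, 0.03], [0.02, 0, 0]], [[-0.38, -0.2, 0.08], [0.02, 0, 0]], [[-0.52, -0.29, 0.14], [0.02, 0, 0]], [[-0.59, -0.34, 0.19], [0.025, 0, 0]], [[-0.6, -0.34, 0.2], [0.025, 0, 0]]])

```text
t: 13.75
tool_pos: [0.4574, -0.1601, 0.1233]
orientation: [-2.189, -2.249, -0.001]
force: [0.9, 0.7, -2.0]
opening: 0.0558
gripper_force: 22.0
```

Call:
jog_arm(rows=[[[0, 0, 0], [0, 0, 0]], [[0, 0, 0], [0, 0, 0]], [[0, 0, 0], [0, 0, 0]]])

```text
t: 14.05
tool_pos: [0.4611, -0.1587, 0.1266]
orientation: [2.185, 2.254, 0.005]
force: [1.0, -0.7, -2.3]
opening: 0.0554
gripper_force: 22.0
```

Run:
```python
from h import *
from plant import imaging,robot
go(*LC,0)
for n in("side","top"):pickle.dump(imaging.read_camera(n),open(n+"5.pkl","wb"))
s=pickle.load(open("side5.pkl","rb"));st=robot.read_state();p=np.array(st["tool_pos"]);R=Rn.from_rotvec(st["orientation"]).as_matrix();p=p-R[:,2]*.0225
print("pose",np.round(st["tool_pos"],4))
h=cv2.cvtColor(s["frame"],cv2.COLOR_RGB2HSV);m=((h[...,1]<60)&(h[...,2]>150)).astype(np.uint8)
t=pickle.load(open("top5.pkl","rb"));b=cv2.cvtColor(t["frame"],cv2.COLOR_RGB2LAB)[...,2].astype(int)
C=[proj(t,p+R[:,0]*a*.085+R[:,1]*c*.028) for a,c in((1,1),(1,-1),(-1,-1),(-1,1))];print("top exp corners",np.round(C,1).tolist())
y0=int(np.mean(C,0)[1]);xl=int((C[0][0]+C[1][0])/2);xr=int((C[2][0]+C[3][0])/2)
for y in range(y0-8,y0+9,4):print(y,xl-6,b[y,xl-6:xl+8].tolist(),xr-6,b[y,xr-6:xr+8].tolist())
C=[proj(s,p+R[:,0]*a*.0731+R[:,1]*c*.0185) for a,c in((1,1),(1,-1),(-1,-1),(-1,1))];print("side exp holes",np.round(C,1).tolist())
a=s["frame"][130:270,250:390];q=t["frame"][180:280,265:365]
cv2.imwrite("pics/g6.png",np.hstack([cv2.resize(a,(400,400),interpolation=2),cv2.resize(q,(400,400),interpolation=2)])[:,:,::-1])
g=cv2.cvtColor(s["frame"],cv2.COLOR_RGB2GRAY).astype(int)
for c in C[:2]:
    x,y=np.round(c).astype(int);print(c.round(1));print(g[y-4:y+5,x-5:x+6])
```

```text
t 14.05 dist 0.1021363582590952 shift [-0.017, -0.012, 0.51] turn [0.003, -0.0, -0.0]
pose [ 0.4611 -0.1588  0.1266]
top exp corners [[290.5, 215.0], [291.4, 231.4], [342.3, 228.8], [341.0, 212.3]]
213 284 [145, 146, 145, 144, 143, 145, 147, 148, 149, 148, 143, 138, 138, 137] 335 [137, 136, 137, 137, 137, 136, 135, 134, 137, 138, 138, 135, 133, 137]
217 284 [146, 146, 145, 144, 145, 147, 148, 138, 133, 137, 138, 136, 133, 135] 335 [136, 135, 136, 135, 135, 135, 136, 138, 138, 137, 134, 136, 138, 138]
221 284 [151, 150, 146, 144, 148, 150, 147, 139, 137, 137, 135, 135, 138, 137] 335 [136, 135, 135, 135, 135, 137, 139, 138, 135, 136, 138, 137, 138, 142]
225 284 [150, 148, 149, 150, 148, 140, 137, 138, 136, 134, 137, 138, 137, 135] 335 [127, 130, 133, 137, 138, 138, 135, 135, 135, 137, 137, 142, 147, 148]
229 284 [151, 148, 144, 140, 137, 138, 135, 134, 136, 138, 138, 137, 131, 128] 335 [133, 135, 137, 138, 137, 133, 136, 138, 138, 140, 143, 144, 146, 147]
side exp holes [[307.2, 190.8], [319.1, 195.8], [345.1, 168.5], [333.7, 164.1]]
[307.2 190.8]
[[189 190 181 175 179 192 203 210 211 211 210]
 [190 197 195 193 195 204 210 211 211 211 211]
 [173 190 199 202 200 199 204 209 211 212 212]
 [151 176 195 197 183 172 185 204 211 212 213]
 [155 181 197 194 174 160 177 202 212 213 215]
 [174 190 199 198 189 184 196 208 213 215 214]
 [181 184 189 190 194 202 208 212 215 215 215]
 [191 183 175 171 183 196 203 209 212 212 213]
 [202 192 172 153 152 165 179 192 197 202 206]]
[319.1 195.8]
[[214 213 212 212 213 214 215 214 213 211 205]
 [213 213 213 213 213 214 214 213 210 204 190]
 [214 215 215 210 205 203 206 210 205 191 173]
 [215 221 219 205 183 175 190 201 194 180 164]
 [214 224 222 208 184 171 183 192 184 173 164]
 [205 215 219 215 206 200 197 189 181 174 167]
 [169 187 200 206 211 213 205 192 182 177 173]
 [125 141 163 181 198 208 201 189 182 182 180]
 [117 121 138 157 174 184 185 181 181 185 184]]
```

Call:
jog_arm(rows=[[[-0.011, -0.009, 0.08], [0.003, 0, 0]], [[-0.011, -0.009, 0.2], [0.003, 0, 0]], [[-0.011, -0.009, 0.32], [0.003, 0, 0]], [[-0.011, -0.009, 0.4], [0.003, 0, 0]], [[-0.011, -0.009, 0.42], [0.003, 0, 0]]])

```text
t: 14.65
tool_pos: [0.4567, -0.1605, 0.0387]
orientation: [-2.184, -2.25, 0.003]
force: [-0.9, 0.2, -1.4]
opening: 0.0557
gripper_force: 22.0
```

Call:
jog_arm(rows=[[[0, 0, 0], [0, 0, 0]], [[0, 0, 0], [0, 0, 0]]])

```text
t: 14.85
tool_pos: [0.4595, -0.1618, 0.0426]
orientation: [-2.188, -2.254, 0.0]
force: [-0.2, -0.9, -2.1]
opening: 0.0553
gripper_force: 22.0
```

Run:
```python
from h import *
go([.4593,-.161,.0435],LC[1],0)
from plant import imaging,robot
s=imaging.read_camera("side");t=imaging.read_camera("top")
a=s["frame"][150:260,270:380];q=t["frame"][180:280,265:365]
cv2.imwrite("pics/g7.png",np.hstack([cv2.resize(a,(440,440),interpolation=2),cv2.resize(q,(340,440),interpolation=2)])[:,:,::-1])
```

```text
t 14.85 dist 0.018157336366215703 shift [0.004, -0.001, 0.091] turn [-0.0, -0.0, -0.001]
```

View pics/g7.png

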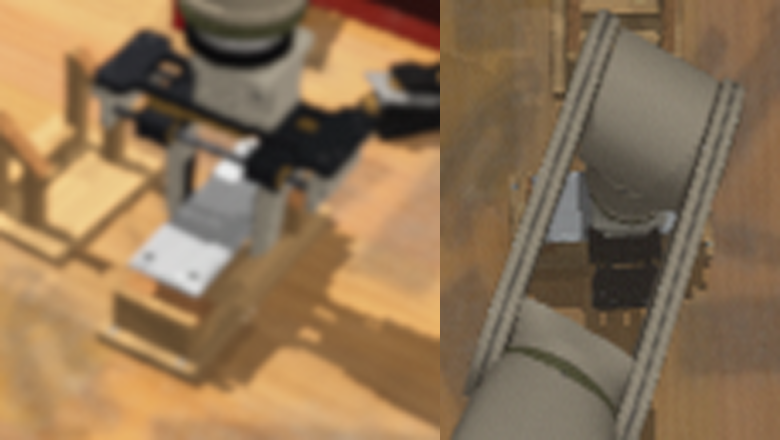

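The long plate is level above its cradle, with its left holes near (150,252) and (192,275), between the end stops. Lowering as with the first plate.

Call:
jog_arm(rows=[[[0.003, 0, 0.02], [0, 0, 0]], [[0.003, 0, 0.045], [0, 0, 0]], [[0.003, 0, 0.067], [0, 0, 0]], [[0.003, 0, 0.077], [0, 0, 0]], [[0.003, 0, 0.08], [0, 0, 0]]])

```text
t: 15.45
tool_pos: [0.4585, -0.1608, 0.0255]
orientation: [-2.187, -2.252, 0.001]
force: [-0.5, -0.5, -0.8]
opening: 0.0556
gripper_force: 22.0
```

Call:
jog_arm(rows=[[[0, 0, 0], [0, 0, 0]], [[0, 0, 0.003], [0, 0, 0]], [[0, 0, 0.006], [0, 0, 0]], [[0, 0, 0.006], [0, 0, 0]], [[0, 0, 0.006], [0, 0, 0]]])

```text
t: 15.95
tool_pos: [0.4589, -0.161, 0.0249]
orientation: [-2.187, -2.253, 0.001]
force: [-0.0, 0.9, -1.2]
opening: 0.0551
gripper_force: 22.0
```

Call:
jog_arm(rows=[[[0, 0, 0.002], [0, 0, 0]], [[0, 0, 0.003], [0, 0, 0]], [[0, 0, 0.003], [0, 0, 0]], [[0, 0, 0.003], [0, 0, 0]]])

```text
t: 16.35
tool_pos: [0.4589, -0.161, 0.0242]
orientation: [-2.187, -2.253, 0.001]
force: [0.7, -0.0, -1.9]
opening: 0.0556
gripper_force: 22.0
```

Call:
jog_arm(rows=[[[0, 0, 0.001], [0, 0, 0]], [[0, 0, 0.002], [0, 0, 0]], [[0, 0, 0.002], [0, 0, 0]], [[0, 0, 0.002], [0, 0, 0]]])

```text
t: 16.75
tool_pos: [0.4589, -0.161, 0.0238]
orientation: [-2.187, -2.253, 0.001]
force: [0.4, 0.1, -1.4]
opening: 0.0554
gripper_force: 22.0
```

Call:
jog_arm(rows=[[[0, 0, 0.001], [0, 0, 0]], [[0, 0, 0.002], [0, 0, 0]], [[0, 0, 0.002], [0, 0, 0]], [[0, 0, 0.002], [0, 0, 0]]])

```text
t: 17.15
tool_pos: [0.4589, -0.161, 0.0236]
orientation: [-2.187, -2.253, 0.001]
force: [-2.1, 1.1, 3.5]
opening: 0.0559
gripper_force: 22.0
```

Contact at about 5 N, so I'll release and retreat.

Call:
jog_arm(rows=[[[0, 0, 0], [0, 0, 0]], [[0, 0, 0], [0, 0, 0]], [[0, 0, 0], [0, 0, 0]], [[0, 0, 0], [0, 0, 0]], [[0, 0, 0], [0, 0, 0]]], hand=-0.95)

```text
t: 17.65
tool_pos: [0.4589, -0.161, 0.0234]
orientation: [-2.187, -2.253, 0.001]
force: [-0.2, 0.2, -0.1]
opening: 0.0889
gripper_force: 0.0
```

Call:
jog_arm(rows=[[[0, 0, -0.04], [0, 0, 0]], [[0, 0, -0.15], [0, 0, 0]], [[0, 0, -0.35], [0, 0, 0]], [[0, 0, -0.58], [0, 0, 0]], [[0, 0, -0.8], [0, 0, 0]]])

```text
t: 18.15
tool_pos: [0.4588, -0.161, 0.1857]
orientation: [-2.187, -2.253, 0.001]
force: [0.9, -0.4, 0.4]
opening: 0.0904
gripper_force: 0.0
```

Call:
jog_arm(rows=[[[-0.2, 0, -0.2], [0, 0, 0]], [[-0.4, 0, -0.4], [0, 0, 0]], [[-0.6, 0, -0.4], [0, 0, 0]], [[-0.8, 0, -0.4], [0, 0, 0]], [[-1, 0, -0.4], [0, 0, 0]]])

```text
t: 18.65
tool_pos: [0.4652, -0.3631, 0.2649]
orientation: [2.188, 2.253, -0.001]
force: [0.4, 0.2, -0.2]
opening: 0.0908
gripper_force: 0.0
```

Call:
jog_arm(rows=[[[-0.2, -0.1, 0], [0, 0, 0]], [[-0.4, -0.2, 0], [0, 0, 0]], [[-0.6, -0.3, 0], [0, 0, 0]], [[-0.6, -0.3, 0], [0, 0, 0]], [[-0.6, -0.3, 0], [0, 0, 0]]])

```text
t: 19.15
tool_pos: [0.408, -0.4835, 0.2633]
orientation: [-2.189, -2.25, 0.0]
force: [0.5, 0.4, 0.3]
opening: 0.0905
gripper_force: 0.0
```

Run:
```python
from h import *
from plant import imaging
def hole(d,p,r=3):
    g=cv2.cvtColor(d["frame"],cv2.COLOR_RGB2GRAY).astype(float);x,y=np.round(p).astype(int)
    w=g[y-r:y+r+1,x-r:x+r+1];k=np.clip(np.percentile(w,60)-20-w,0,None);yy,xx=np.mgrid[y-r:y+r+1,x-r:x+r+1]
    return np.array([(k*xx).sum(),(k*yy).sum()])/max(k.sum(),1e-6)
T=imaging.read_camera("top");S=imaging.read_camera("side")
for nm,C,yaw,hy in(("short",[.455,.180,.047],-.9,.0477),("long",[.459,-.161,.047],1.8,.0731)):
    R=Rt(yaw,0)
    for n,d in(("top",T),("side",S)):
        for a,b in((1,1),(1,-1),(-1,-1),(-1,1)):
            p=proj(d,np.array(C)+R[:,0]*a*hy+R[:,1]*b*.0185);h=hole(d,p,2);print(nm,n,p.round(1),h.round(1))
a=S["frame"][150:320,210:380];b=T["frame"][190:260,180:360]
cv2.imwrite("pics/f.png",np.vstack([cv2.resize(b,(720,280),interpolation=2)]) [:,:,::-1])
for nm,(x0,y0,w,h) in {"short":(190,212,65,40),"long":(278,208,78,40)}.items():
    H=cv2.cvtColor(T["frame"],cv2.COLOR_RGB2LAB)[y0:y0+h,x0:x0+w]
    m=((H[...,2]<136)&(H[...,0]>100)).astype(np.uint8);m=cv2.morphologyEx(m,cv2.MORPH_CLOSE,np.ones((3,3)))
    c=max(cv2.findContours(m,0,2)[0],key=cv2.contourArea);r=cv2.minAreaRect(c);M=cv2.moments(c);q=(M["m10"]/M["m00"]+x0,M["m01"]/M["m00"]+y0)
    print(nm,r[1],r[2],onz(T,q,.047).round(4))
```

```text
short top [206.1 225. ] [206.5 225. ]
short top [205.8 235.3] [206.5 235.4]
short top [232.5 235.1] [233.3 235.4]
short top [232.7 224.9] [233.2 225. ]
short side [235.9 290.1] [235.2 290.7]
short side [247.8 297.4] [247.1 298.2]
short side [271.8 273. ] [272.1 274. ]
short side [260.2 266.4] [260.3 266. ]
long top [294.  222.8] [294.5 223.1]
long top [294.6 233.1] [295.1 234. ]
long top [335.7 230.9] [336.5 230.5]
long top [334.9 220.7] [335.4 220.5]
long side [306.6 218.7] [306.4 219. ]
long side [317.9 223.7] [319.3 225.2]
long side [342.7 195.9] [344.5 194.9]
long side [331.8 191.5] [332.5 189.1]
short (14.0, 33.0) 90.0 [0.4552 0.1792 0.047 ]
long (15.326447486877441, 47.741004943847656) 86.633544921875 [ 0.4588 -0.1626  0.047 ]
```

Every visible hole lies within about 1 to 2.5 px of its predicted spot in both views. Both plates are flat and centred to within about 2 mm, so I'm handing in.

```bash
python3 -c "
from plant import robot
print(robot.close_job())"
```

```text
the job is handed in; nothing more can be done
None
```

Both plates are flat in their own cradles, front face up and centred to within about 2 mm by the cameras; they were held by their edges only and released, and the job was handed in at about 19 s.

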